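# Pop the touch-latch lid of the gauge chest

### The job

A steel vee block has been left standing on the blue lid of a gauge chest. Push it with the fingers, without picking it up, off the blue lid until it stands wholly on the black deck of the same chest; then press down on the yellow dot of the blue lid with the fingertips until the catch lets go, and let the spring raise the lid ajar. Leave the block on the deck, the lid ajar, and the red-lidded chest, wrench, bottle and jar alone.

Things in the scene. Friction and masses are not known exactly. Their poses are not given: they have to be found in the camera images.
- blue_chest: Low grey steel chest, fixed, 180 (x) x 266 (y) mm, origin at the centre of its underside on the bench, z up, x from its front (robot side) to its hinge side. Its blue lid covers y -18 to +132, x -88 to +80 mm; shut, its flat top is 90 mm above the bench; hinge along the x +80 mm edge, touch latch at the front edge. The black deck covers y -127 to -21 mm.
- blue_deck (a point): Centre of the top of the blue chest's fixed black rubber deck, at y -74 mm, 88 mm above the bench (2 mm lower than the shut lid). The deck is 106 mm long in the chest's y, 180 mm in its x; at its far end (chest y -127 to -133 mm) an aluminium rail stands 14 mm above it; no rail at front or back.
- red_chest: The same chest, fixed, with a red lid and the same layout (wrench lying on its deck). To be left alone. Which chest is on the left varies.
- blue_lid (a joint): Blue lid angle, rad: about 0 latched shut (it then carries the block), negative while pressed (stop -0.04), positive as it rises (stop 0.42, front edge 65 mm up). Pressed past about -0.015 (2 to 3 mm down at the dot, about 8 N) the catch lets go; as the finger backs off the spring raises the lid to the stop within 1 s. A press of under 1 mm does not release it.
- red_lid (a joint): Angle of the red lid, rad, same meaning; it must stay shut and unpressed.
- blue_dot (a point): Centre of the top of the yellow press dot on the blue lid, a disc 24 mm across that stands 3 mm above the lid (so 93 mm above the bench when shut), at x -65, y +57 mm of the chest, 23 mm in from the lid's front edge: the place to press. The red lid has one like it.
- vee_block: Loose steel vee block, 56 (x) x 44 (y) x 40 (z) mm, about 0.35 kg, its groove open to the top and running along its x. Origin at the centre of its underside. Starts on the blue lid, turned up to 0.5 rad from the chest's axes either way.
- wrench: Loose steel spanner 140 mm long lying along its x on the red chest's deck, origin under its centre. Bystander.
- oil_bottle: Loose yellow bottle with red cap, 56 mm across, 140 mm tall, standing on the bench to the robot's right, origin under its centre. Bystander.
- bit_jar: Loose amber jar with steel cap, 60 mm across, 80 mm tall, standing on the bench beyond the chests, origin under its centre. Bystander.
Mind the look-alikes: they are no part of the job. There is more than one size of the vee_block; the one meant has the size given above.

How it is judged:
By the outcome, as a careful person would: the job done as asked, in the order asked, and still so for the second after the job is handed in, with the robot touching nothing.
It also fails if it takes over 48 s, if anything falls off the work surface, if the arm or the gripper's body presses on something with over 40 N, if the wrist force passes 120 N, or if a joint passes its speed limit or range.

### The arm

A 7-joint arm with a two-finger parallel gripper is mounted at the origin on the work surface. World frame = base frame: x ahead of the robot, y to its left, z up, the work surface at z = 0. Lengths are in m, angles in rad, forces in N, time in s.
With the tool pointing down it reaches from about 0.4 to 0.875 m from the base axis. Payload 4.4 kg.
Tool frame: the origin (TCP) lies between the finger pads; the fingertips stand 11 mm ahead of it and the grasp point (between the pads) lies 8 mm behind it (r.tip_reach is the distance from the TCP to the fingertips, in m); z points along the fingers, y is the line along which they close (so a half turn about z gives the same grasp; the last joint's range is limited). The gripper opens to 85 mm and grips with 20 to 120 N. Pads are 22 mm wide; open, the fingers measure 114 mm over their backs; the gripper's body (76 mm by 85 mm) begins 54 mm behind the grasp point. The pads swing forward as they close: fully open they stand 13 mm farther back than shut.
Start: joints at [1.053, 0.628, 0.038, 1.517, -0.027, 0.996, -0.02], TCP at [0.284, -0.585, 0.242] pointing down, gripper open.
Joint ranges: [-3.06, 3.06], [-0.37, 2.12], [-1.25, 1.32], [0.18, 2.47], [-1.1, 4.24], [0.23, 1.98], [-2.94, 2.94]. Speed limits (rad/s): [2.57, 2.57, 3.14, 3.14, 3.14, 3.14, 3.14].

### API

Orientations are given as a unit quaternion [x, y, z, w].
In Python, from plant import telemetry, vision, ticket, r gives the robot as it stands.
- The arm moves only by the tool arm_command, never from a script. Its argument "targets" is a list of rows, each a list of 2 entries, a list of its own where there are three numbers: the shift along the tool's x, y, z normalised to -1 to 1, where 1 is 0.25 m, then the turn, a rotation vector about the tool's x, y, z normalised to -1 to 1, where 1 is 45 degrees. In form: [[[x, y, z], [wx, wy, wz]], ...]. A call has 1 to 20 rows; each row is the pose to reach, as a shift and turn from the pose commanded when the call began, along the tool's axes at that moment; what a row does not reach only later rows make up. A row lasts 1/10 s, in which the tool goes at most 50 mm and 8.59 degrees, less where a joint would pass 70% of its speed; a pose out of reach is approached as far as the arm can. A call with a number of a shift or a turn outside -1 to 1 is refused whole. A call with a gripper value outside its range is refused whole. "claw" is the opening, from -1 (shut) to 1 (fully open), so that 0 is half open, set as the call begins (left out, the last holds). The fingers move at their own pace and stop on an object; "newtons" is the grip in N (left out, the last holds). Time passes only in rows, so rows that repeat a pose let the fingers close. It gives the time, the measured TCP pose, the force, the opening and the grip force at its end, in the units of the state.
- telemetry.get_state(): the state, without advancing time (a new reading comes with each control period).
- vision.grab_frame(name): name is "side" or "top" or "wrist"; returns the picture (480x640x3 uint8, red, green, blue); there is no depth.
- vision.get_calibration(name): a dict with "fx", "fy", "cx", "cy" (pixels), "R" (3x3) and "t" (3): a world point X has camera coordinates R X + t. Camera axes: x right, y down, z forward; pixel columns grow to the right and rows downward; lengths in m; the calibration is good to about 2 mm. A picture is of the moment at which its call begins: read the wrist's pose just before it. get_calibration takes no time and is no camera call; for the wrist camera it gives the pose at the moment of the call.
- ticket.close_job(): hands the job in; it is judged then, once.
The state is a dict: "time_s": time; "joints": joint angles; "joint_vel": joint speeds; "joint_efforts": joint torques, N m; "tool_pos": TCP position; "eef_rot": TCP orientation; "ft_force": force on the tool from outside, world axes, zero at the start; "torque": the same for the moment, N m; "finger_gap": finger opening in m; "gripper_force": force on a finger pad.
Only numpy, scipy, OpenCV 4.12 (cv2) and the standard library are available. Lean on these libraries where they do the work, as an engineer would, in place of code of your own. Each camera call takes 0.05 s, during which the arm holds its last target. There are 200 camera calls.

## Working session

There is one attempt and no reset: what is moved stays moved. The work goes in short steps, Python scripts to look and compute and a tool call to move; the robot and the scene stay as the last step left them, time stands still between calls to the robot, and variables do not carry over. Pictures are saved under pics/ and viewed, at most 10 in all, crops included, and the job is handed in when it is done.

Besides the shell and the picture viewer there is one more tool, called after ">>>" as name([rows], argument=value, ...), one row to a line, values as JSON. arm_command: Moves the arm, as the interface text tells. Scaled input: -1 to 1 covers 0.25 m each way for a shift and 45 degrees each way for a turn. Its arguments: {"type":"object","properties":{"targets":{"type":"array","items":{"type":"array"}},"claw":{"type":"number"},"newtons":{"type":"number"}},"required":["targets"]}

```bash
mkdir -p pics
cat > h.py <<'E'
import numpy as np, cv2
from plant import telemetry, vision, ticket, r
def snap(n,f):
    c=vision.get_calibration(n); im=np.array(vision.grab_frame(n)); cv2.imwrite(f'pics/{f}.png',im[:,:,::-1]); return c,im
def ray(c,u,v,z):
    R=np.array(c['R']);t=np.array(c['t']);o=-R.T@t
    d=R.T@np.array([(u-c['cx'])/c['fx'],(v-c['cy'])/c['fy'],1]);return o+d*(z-o[2])/d[2]
def proj(c,X):
    p=np.array(c['R'])@np.array(X)+np.array(c['t']);return np.array([c['fx']*p[0]/p[2]+c['cx'],c['fy']*p[1]/p[2]+c['cy']])
E
python3 - <<'E'
from h import *
import pickle
d={}
for n in('top','side'):
    d[n]=snap(n,n+'0')
    c=d[n][0];print(n,-np.array(c['R']).T@np.array(c['t']),c['fx'])
pickle.dump(d,open('d.pkl','wb'))
print(telemetry.get_state())
E
```

```text
top [ 0.47405777 -0.05150648  1.45760233] 577.2216462695435
side [0.37401216 0.89544307 0.63499433] 437.96167197833364
{'time_s': 0.1, 'joints': array([ 1.05321663,  0.62921364,  0.03845602,  1.51823947, -0.02701619,
        0.99630796, -0.01996953]), 'joint_vel': array([-0.00036698, -0.00110346,  0.00217389,  0.00054426,  0.00052907,
       -0.00025915,  0.00015518]), 'joint_efforts': array([ 3.27952177e-03, -5.64537191e+01,  1.23036873e+00, -1.93974423e+01,
        1.12415152e-02,  5.39901783e-03,  1.16775479e-05]), 'tool_pos': array([ 0.28356643, -0.58430132,  0.24151628]), 'eef_rot': array([ 9.74593380e-01,  2.23980050e-01, -1.88141243e-04, -8.03456541e-04]), 'ft_force': array([-0.58885908, -0.56666886,  0.53502167]), 'torque': array([0.01476701, 0.02038889, 0.00144869]), 'gripper_force': 0.0, 'finger_gap': 0.08520803676474031}
```

View pics/top0.png

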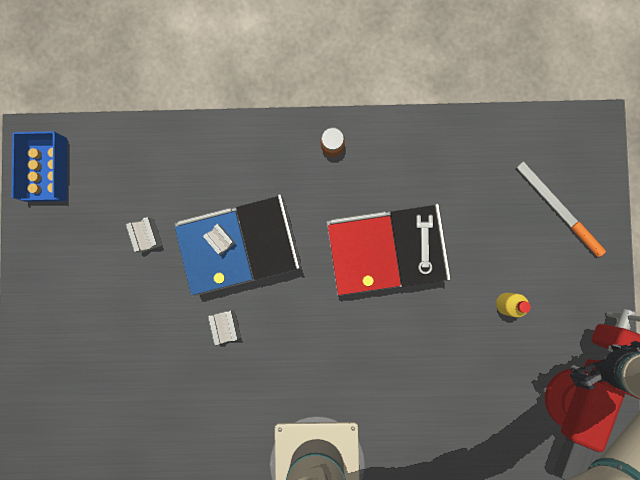

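View pics/side0.png

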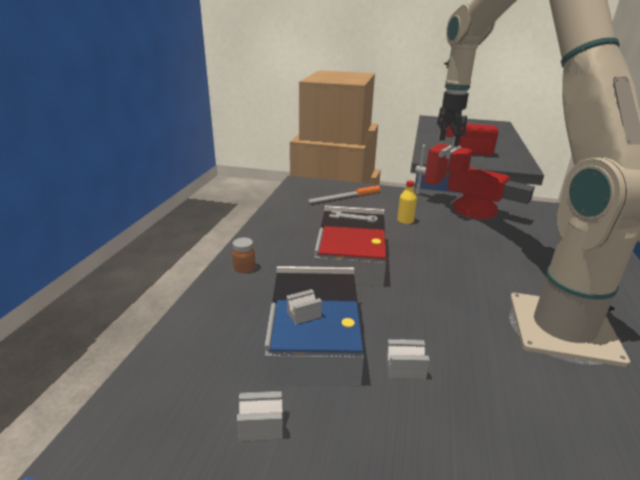

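The top view shows the blue chest at left, with its lid around (213,252), the dot at (219,278), the deck at (268,238) and the target block at (218,239). There are decoy blocks on the bench at (144,236) and (224,328). Next I'll measure the chest pose and the block.

```bash
cat > m.py <<'E'
from h import *
def comp(mask,seed):
    n,l,s,ce=cv2.connectedComponentsWithStats(mask.astype(np.uint8),connectivity=4)
    i=min(range(1,n),key=lambda k:np.hypot(*(ce[k]-seed))+(1e3 if s[k,4]<40 else 0)); return (l==i).astype(np.uint8),ce[i],s[i,4]
def masks(im):
    a=im.astype(int);R,G,B=a[...,0],a[...,1],a[...,2]
    return dict(blue=(B>R+50)&(B>G+25),yel=(R>B+100)&(G>B+90),deck=(a.max(2)<45),
                grey=(a.min(2)>120)&(a.max(2)-a.min(2)<40))
E
python3 - <<'E'
from m import *
import pickle
d=pickle.load(open('d.pkl','rb'));c,im=d['top']
M=masks(im)
m,ce,a=comp(M['yel'],(219,278));dot=ray(c,*ce,.093);print('dot',ce,a,dot)
m,ce,a=comp(M['deck'],(268,238));rc=cv2.minAreaRect(cv2.findContours(m,0,1)[0][0]);print('deck',ce,a,rc)
b=cv2.boxPoints(rc);P=np.array([ray(c,*p,.088) for p in b]);print(P.round(4),P.mean(0))
b2,_,a2=comp(M['blue'],(205,255));rc=cv2.minAreaRect(cv2.findContours(b2,0,1)[0][0]);Q=np.array([ray(c,*p,.09) for p in cv2.boxPoints(rc)]);print('lid',a2,Q.round(4),Q.mean(0))
m,ce,a=comp(M['grey'],(218,239));cn=max(cv2.findContours(m,0,1)[0],key=cv2.contourArea);rc=cv2.minAreaRect(cn);K=np.array([ray(c,*p,.13) for p in cv2.boxPoints(rc)]);print('blk',ce,a,K.round(4),K.mean(0),[np.linalg.norm(K[i]-K[i-1]) for i in range(2)])
x=cv2.resize(im[190:310,160:310],(750,600),interpolation=cv2.INTER_CUBIC);cv2.imwrite('pics/crop.png',x[:,:,::-1])
E
```

```text
dot [218.73417722 277.60759494] 79 [0.46496878 0.22141362 0.093     ]
deck [429.28571429 243.97619048] 42 ((430.5, 244.5), (33.0, 3.0), 90.0)
[[ 0.5723 -0.279   0.088 ]
 [ 0.5722 -0.2861  0.088 ]
 [ 0.494  -0.2836  0.088 ]
 [ 0.4942 -0.2766  0.088 ]] [ 0.5331763  -0.28132436  0.088     ]
lid 3708 [[0.5895 0.3279 0.09  ]
 [0.6227 0.1821 0.09  ]
 [0.4594 0.1434 0.09  ]
 [0.4264 0.2881 0.09  ]] [0.52447778 0.23537355 0.09      ]
blk [217.59698276 239.01077586] 464 [[0.5632 0.2514 0.13  ]
 [0.591  0.2169 0.13  ]
 [0.5456 0.1801 0.13  ]
 [0.5179 0.2145 0.13  ]] [0.55441907 0.21573362 0.13      ] [np.float64(0.05847394324342331), np.float64(0.044318088530564924)]
```

View pics/crop.png

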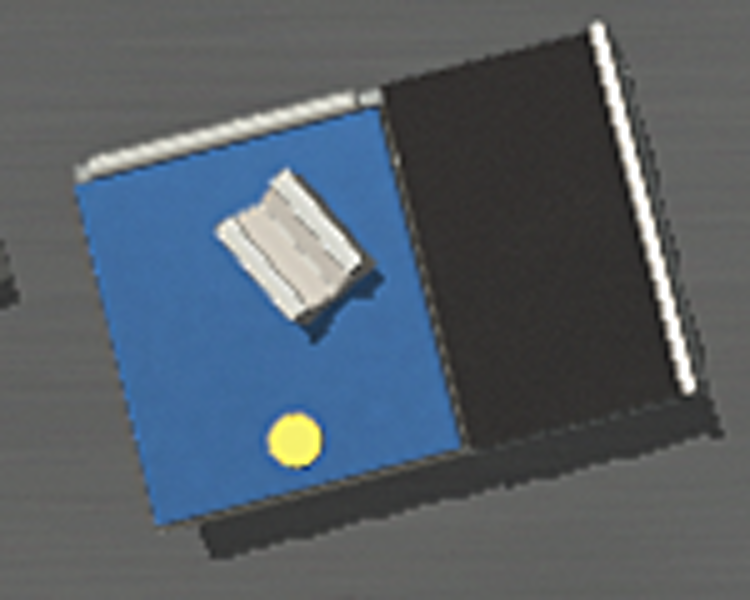

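The crop confirms the block on the blue lid, turned about 0.45 rad from the chest's axes, with the dot at the front. From these measurements:

- **Chest:** origin about (0.5415, 0.181), yaw about 0.232.
- **Block:** about (21, 31) mm in chest axes.
- **Dot:** (0.465, 0.2214).

I'll push with the fingers part open, aligned to the chest's x.

>>> arm_command([
  [[0.1,-0.1,0],[0,0,-0.1]],
  [[0.2,-0.2,0],[0,0,-0.2]],
  [[0.3,-0.3,0],[0,0,-0.3]],
  [[0.4,-0.4,0],[0,0,-0.4]],
  [[0.5,-0.5,0],[0,0,-0.5]],
  [[0.6,-0.6,0],[0,0,-0.6]],
  [[0.7,-0.7,0],[0,0,-0.7]],
  [[0.8,-0.8,0],[0,0,-0.8]],
  [[0.9,-0.9,0],[0,0,-0.9]],
  [[1,-1,0],[0,0,-1]],
  [[1,-1,0],[0,0,-1]],
], claw=-0.53)

```text
time_s: 1.2
tool_pos: [0.4012, -0.2456, 0.2423]
eef_rot: [0.812, 0.584, 0.001, -0.001]
ft_force: [0.9, -0.2, -0.8]
finger_gap: 0.02
gripper_force: 0.0
```

```bash
cat > go.py <<'E'
import sys
from h import *
from scipy.spatial.transform import Rotation as Ro
O=np.array([.5415,.1808]);yaw=.232
ex=np.array([np.cos(yaw),np.sin(yaw)]);ey=np.array([-ex[1],ex[0]])
def ch(x,y,z): return np.r_[O+ex*x+ey*y,z]
def to(X,ang=np.pi/2+yaw):
    s=telemetry.get_state();R=Ro.from_quat(s['eef_rot']);p=s['tool_pos']
    T=Ro.from_matrix(np.array([[np.cos(ang),np.sin(ang),0],[np.sin(ang),-np.cos(ang),0],[0,0,-1]]))
    print('t',s['time_s'],'pos',p.round(4),'F',s['ft_force'].round(1),'gap',s['finger_gap'],'tip',r.tip_reach)
    print('shift',(R.inv().apply(X-p)/.25).round(3),'turn',((R.inv()*T).as_rotvec()/np.radians(45)).round(3))
E
python3 -c "
from go import *
to(ch(.023,.090,.25))"
```

```text
t 1.2 pos [ 0.4012 -0.2456  0.2423] F [ 0.9 -0.2 -0.8] gap 0.020012965616786216 tip 0.011
shift [ 2.15  -0.124 -0.024] turn [ 0.001 -0.004 -0.708]
```

>>> arm_command([
  [[0.15,0,0],[0,0,-0.1]],
  [[0.3,0,0],[0,0,-0.2]],
  [[0.45,0,0],[0,0,-0.3]],
  [[0.6,0,0],[0,0,-0.4]],
  [[0.75,0,0],[0,0,-0.5]],
  [[0.9,0,0],[0,0,-0.6]],
  [[1,0,0],[0,0,-0.7]],
  [[1,0,0],[0,0,-0.7]],
])

```text
time_s: 2.0
tool_pos: [0.4827, -0.0109, 0.2424]
eef_rot: [0.624, 0.781, 0.001, -0.0]
ft_force: [0.0, 1.4, -0.2]
finger_gap: 0.0199
gripper_force: 0.0
```

```bash
python3 -c "
from go import *
to(ch(.023,.090,.25))"
```

```text
t 2.0 pos [ 0.4827 -0.0109  0.2424] F [ 0.   1.4 -0.2] gap 0.01990932680354026 tip 0.011
shift [ 1.057  0.487 -0.028] turn [ 0.002 -0.003 -0.012]
```

>>> arm_command([
  [[0.15,0.07,0],[0,0,0]],
  [[0.3,0.14,0],[0,0,0]],
  [[0.45,0.21,0],[0,0,0]],
  [[0.6,0.28,0],[0,0,0]],
  [[0.75,0.35,0],[0,0,0]],
  [[0.9,0.42,0],[0,0,0]],
  [[1,0.48,0],[0,0,-0.01]],
  [[1,0.48,0],[0,0,-0.01]],
  [[1,0.48,0],[0,0,-0.01]],
])

```text
time_s: 2.9
tool_pos: [0.5451, 0.254, 0.2416]
eef_rot: [0.624, 0.781, -0.001, 0.0]
ft_force: [0.0, -1.1, -0.6]
finger_gap: 0.0202
gripper_force: 0.0
```

Run:
```python
from go import *
to(ch(.023,.090,.111))
c,im=snap('wrist','w1')
for n,p in dict(dot=ch(-.065,.057,.093),lf=ch(-.088,-.018,.09),lb=ch(.08,-.018,.09)).items(): print(n,proj(c,p))
```

```text
t 2.9 pos [0.5451 0.254  0.2416] F [ 0.  -1.1 -0.6] gap 0.020237160309599274 tip 0.011
shift [0.079 0.011 0.522] turn [-0.002  0.002 -0.012]
dot [203.63662479 247.35541818]
lf [184.76938807 335.65421339]
lb [394.23738781 333.97097152]
```

View pics/w1.png

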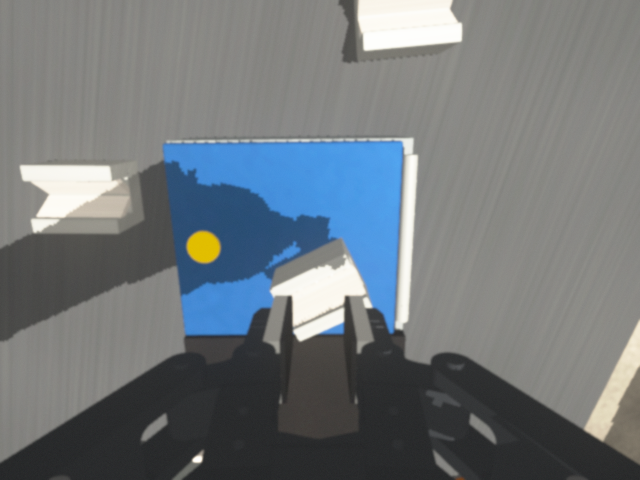

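The wrist view agrees with the model: the dot is at (203,247) and the lid edge at row 335. The block is below the fingers at (320,290). I'll go down beside it.

>>> arm_command([
  [[0.08,0.01,0],[0,0,-0.01]],
  [[0.08,0.01,0.08],[0,0,-0.01]],
  [[0.08,0.01,0.16],[0,0,-0.01]],
  [[0.08,0.01,0.24],[0,0,-0.01]],
  [[0.08,0.01,0.32],[0,0,-0.01]],
  [[0.08,0.01,0.38],[0,0,-0.01]],
  [[0.08,0.01,0.42],[0,0,-0.01]],
  [[0.08,0.01,0.46],[0,0,-0.01]],
  [[0.08,0.01,0.46],[0,0,-0.01]],
])

```text
time_s: 3.85
tool_pos: [0.5426, 0.2741, 0.1263]
eef_rot: [0.621, 0.784, -0.001, -0.0]
ft_force: [0.5, 0.3, -0.4]
finger_gap: 0.0202
gripper_force: 0.0
```

Run:
```python
from go import *
to(ch(.023,.090,.111))
c,im=snap('side','s1')
p=telemetry.get_state()['tool_pos'];print('tip',proj(c,p-[0,0,.011]),proj(c,[p[0],p[1],.09]))
cv2.imwrite('pics/s1c.png',cv2.resize(im[200:380,220:420],(660,594))[:,:,::-1])
```

```text
t 3.85 pos [0.5426 0.2741 0.1263] F [ 0.5  0.3 -0.4] gap 0.02021708790115193 tip 0.011
shift [-0.002  0.002  0.061] turn [-0.002  0.001 -0.002]
tip [301.7527077  323.51741967] [301.73872664 334.44513136]
```

View pics/s1c.png

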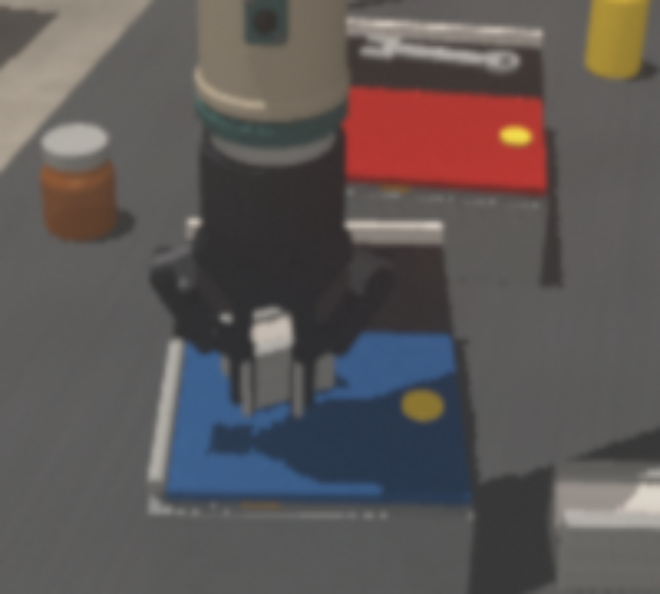

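The fingertips show at crop (265,415), about 115 mm up as the model predicts. The block is just beyond them at (290,360). I'll lower the last 15 mm and push.

>>> arm_command([
  [[0,0,0.03],[0,0,0]],
  [[0,0,0.06],[0,0,0]],
  [[-0.03,0,0.06],[0,0,0]],
  [[-0.06,0,0.06],[0,0,0]],
  [[-0.09,0,0.06],[0,0,0]],
  [[-0.12,0,0.06],[0,0,0]],
  [[-0.15,0,0.06],[0,0,0]],
  [[-0.18,0,0.06],[0,0,0]],
  [[-0.21,0,0.06],[0,0,0]],
  [[-0.24,0,0.06],[0,0,0]],
  [[-0.24,0,0.06],[0,0,0]],
])

```text
time_s: 5.0
tool_pos: [0.5571, 0.2152, 0.1123]
eef_rot: [0.621, 0.784, -0.001, 0.0]
ft_force: [0.4, -0.1, 0.3]
finger_gap: 0.0204
gripper_force: 0.0
```

Run:
```python
from go import *
to(ch(.023,-.041,.111))
c,im=snap('side','s2');cv2.imwrite('pics/s2c.png',cv2.resize(im[200:380,220:420],(660,594))[:,:,::-1])
```

```text
t 5.0 pos [0.5571 0.2152 0.1123] F [ 0.4 -0.1  0.3] gap 0.0203879158595588 tip 0.011
shift [-0.284  0.     0.006] turn [-0.001  0.002 -0.003]
```

View pics/s2c.png

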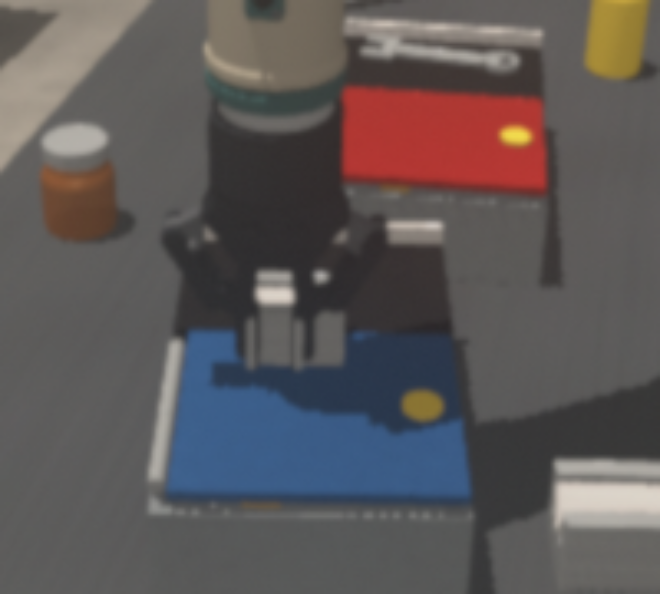

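The block has turned square with the chest, but it sits about 12 mm to the front (right in this view, its edge at crop col 345) of the fingers. I'll back off, recentre and go on pushing.

>>> arm_command([
  [[0.03,0,0],[0,0,0]],
  [[0.03,-0.05,0],[0,0,0]],
  [[0.0,-0.05,0],[0,0,0]],
  [[-0.03,-0.05,0],[0,0,0]],
  [[-0.06,-0.05,0],[0,0,0]],
  [[-0.09,-0.05,0],[0,0,0]],
  [[-0.12,-0.05,0],[0,0,0]],
  [[-0.15,-0.05,0],[0,0,0]],
  [[-0.18,-0.05,0],[0,0,0]],
  [[-0.21,-0.05,0],[0,0,0]],
  [[-0.24,-0.05,0],[0,0,0]],
  [[-0.27,-0.05,0],[0,0,0]],
  [[-0.28,-0.05,0],[0,0,0]],
  [[-0.28,-0.05,0],[0,0,0]],
])

```text
time_s: 6.45
tool_pos: [0.561, 0.1451, 0.1124]
eef_rot: [0.621, 0.784, -0.0, 0.0]
ft_force: [-0.2, 0.3, -1.1]
finger_gap: 0.0202
gripper_force: 0.0
```

>>> arm_command([
  [[0.04,0,0],[0,0,0]],
  [[0.08,0,0],[0,0,0]],
  [[0.08,0,-0.15],[0,0,0]],
  [[0.08,0,-0.3],[0,0,0]],
  [[0.2,0,-0.45],[0,0,0]],
  [[0.35,0,-0.5],[0,0,0]],
  [[0.5,0,-0.5],[0,0,0]],
  [[0.5,0,-0.5],[0,0,0]],
], claw=-1)

```text
time_s: 7.25
tool_pos: [0.5287, 0.2768, 0.2388]
eef_rot: [0.616, 0.788, 0.003, -0.002]
ft_force: [-0.3, 0.3, -0.8]
finger_gap: -0.0002
gripper_force: 0.0
```

Run:
```python
from go import *
to(ch(-.065,.057,.13))
c,im=snap('side','s3')
for x,y in((-.09,-.021),(.09,-.021),(.09,-.127),(-.09,-.127)):print(proj(c,ch(x,y,.088))*3.3-[220*3.3,200*3.3])
cv2.imwrite('pics/s3c.png',cv2.resize(im[200:380,220:420],(660,594))[:,:,::-1])
```

```text
t 7.25 pos [0.5287 0.2768 0.2388] F [-0.3  0.3 -0.8] gap -0.0002408469095487284 tip 0.011
shift [-0.157 -0.301  0.433] turn [ 0.003 -0.008  0.014]
[452.20957451 333.74655637]
[171.20097509 329.13244537]
[185.3989527 240.3708951]
[440.84799574 244.740869  ]
```

View pics/s3c.png

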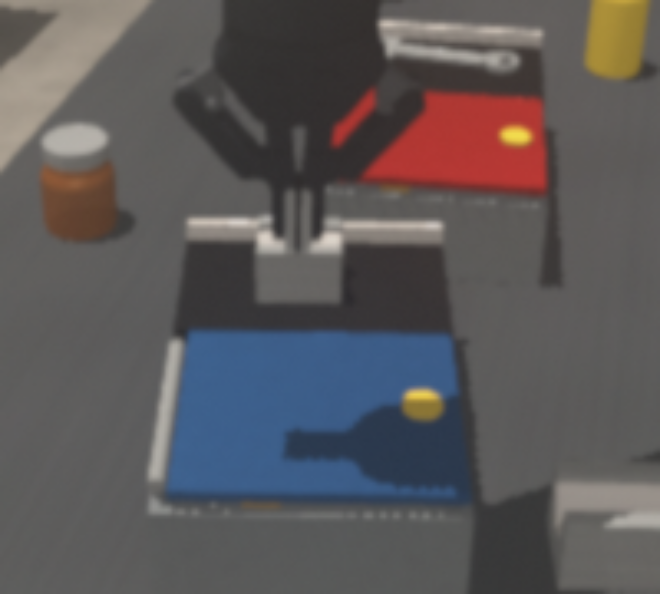

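The block stands square on the deck, its near face about 33 mm clear of the lid (lower edge at crop row 302, deck edge at row 332). Next is the dot.

>>> arm_command([
  [[-0.08,-0.15,0],[0,0,0]],
  [[-0.16,-0.3,0],[0,0,0.01]],
  [[-0.16,-0.3,0.1],[0,0,0.01]],
  [[-0.16,-0.3,0.2],[0,0,0.01]],
  [[-0.16,-0.3,0.3],[0,0,0.01]],
  [[-0.16,-0.3,0.4],[0,0,0.01]],
  [[-0.16,-0.3,0.46],[0,0,0.01]],
  [[-0.16,-0.3,0.49],[0,0,0.01]],
  [[-0.16,-0.3,0.5],[0,0,0.01]],
  [[-0.16,-0.3,0.5],[0,0,0.01]],
  [[-0.16,-0.3,0.5],[0,0,0.01]],
])

```text
time_s: 8.4
tool_pos: [0.4687, 0.2118, 0.1131]
eef_rot: [0.624, 0.782, 0.001, 0.0]
ft_force: [-0.6, -0.3, -0.2]
finger_gap: 0.0001
gripper_force: 0.0
```

Run:
```python
from go import *
to(ch(-.065,.057,.1))
```

```text
t 8.4 pos [0.4687 0.2118 0.1131] F [-0.6 -0.3 -0.2] gap 7.401608379159155e-05 tip 0.011
shift [ 0.04  -0.006  0.052] turn [ 0.002 -0.    -0.01 ]
```

>>> arm_command([
  [[0.02,-0.006,0],[0,0,0]],
  [[0.04,-0.006,0],[0,0,0]],
  [[0.04,-0.006,0.015],[0,0,0]],
  [[0.04,-0.006,0.03],[0,0,0]],
  [[0.04,-0.006,0.04],[0,0,0]],
  [[0.04,-0.006,0.045],[0,0,0]],
  [[0.04,-0.006,0.05],[0,0,0]],
  [[0.04,-0.006,0.054],[0,0,0]],
  [[0.04,-0.006,0.054],[0,0,0]],
])

```text
time_s: 9.3
tool_pos: [0.4644, 0.2211, 0.0991]
eef_rot: [0.624, 0.782, 0.0, 0.0]
ft_force: [-1.7, -0.5, 7.2]
finger_gap: -0.0002
gripper_force: 3.8
```

>>> arm_command([
  [[0,0,0.004],[0,0,0]],
  [[0,0,0.006],[0,0,0]],
  [[0,0,0.006],[0,0,0]],
])

```text
time_s: 9.6
tool_pos: [0.4645, 0.2211, 0.0981]
eef_rot: [0.624, 0.782, 0.0, 0.0]
ft_force: [-2.9, -0.7, 11.2]
finger_gap: -0.0001
gripper_force: 5.7
```

>>> arm_command([
  [[0,0,-0.03],[0,0,0]],
  [[0,0,-0.08],[0,0,0]],
  [[0,0,-0.15],[0,0,0]],
  [[0,0,-0.25],[0,0,0]],
  [[0,0,-0.4],[0,0,0]],
  [[0,0,-0.55],[0,0,0]],
  [[0,0,-0.7],[0,0,0]],
  [[0,0,-0.7],[0,0,0]],
  [[0,0,-0.7],[0,0,0]],
  [[0,0,-0.7],[0,0,0]],
])

```text
time_s: 10.6
tool_pos: [0.4637, 0.2202, 0.2713]
eef_rot: [0.624, 0.782, -0.001, -0.0]
ft_force: [-0.2, 0.3, -0.9]
finger_gap: 0.0002
gripper_force: 0.0
```

Run:
```python
from go import *
to(ch(-.065,.057,.25))
c,im=snap('side','s4')
cv2.imwrite('pics/s4c.png',cv2.resize(im[180:380,200:420],(660,600))[:,:,::-1])
```

```text
t 10.6 pos [0.4637 0.2202 0.2713] F [-0.2  0.3 -0.9] gap 0.00015388274126733808 tip 0.011
shift [0.003 0.007 0.085] turn [-0.003  0.001 -0.01 ]
```

View pics/s4c.png

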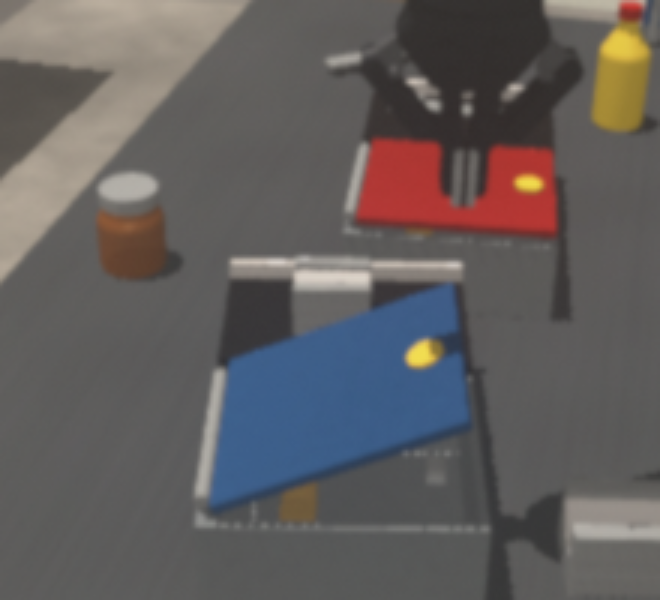

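The lid is raised ajar, with the dot at (425,353). The block stands on the deck at (330,300), the red lid is shut, and the gripper is clear. I'm handing it in.

```bash
python3 -c "
from h import *
print(ticket.close_job())"
```

```text
the job is handed in; nothing more can be done
None
```

The vee block was pushed onto the black deck and stands wholly on it, the blue lid was released and is ajar, nothing else was touched, and the job was handed in at about 11 s.

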